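Tip the lemons out of the bail-handled pail

TASK

Lift the blue pail by its swinging bail, keeping it level, and set it down on the worktop beside the white tray; then take it by the bar at its bottom rim and tip both lemons out into the tray. Finally stand the empty pail upright on the worktop again, clear of the tray, with both lemons lying in the tray, and leave the other things where they are.

Things in the scene. Friction and masses are not known exactly. Their poses are not given: they have to be found in the camera images.
- pail: open blue round pail, 0.45 to 0.6 kg with a heavy steel rim, two lemons in it. Outer radius 68 mm at the foot, 87 mm at the rim, 110 mm high, wall 3 mm. Origin: centre of its underside; z up. The bottom grip is on its -x side; lifting that tips it over its +x side. The bail turns on ears at y = +-88 mm, z = 97 mm. Hung freely from the bottom grip it settles past level, mouth low.
- bail: the pail's swinging bail: 6 mm wire hoop with a wooden handle at its top. Origin: on the pivot axis, midway between the ears; y along the pivot axis (the pail's y), z from the pivot to the handle. From upright it swings 1.2 rad to the pail's -x, 0.5 rad to a stop at +x; light friction holds it where it is left; lifted by it, the pail hangs level to about 0.15 rad.
- bail_handle (a point): centre of the bail's round wooden handle, 18 mm thick, 72 mm long (straight part) along the bail's y axis, 92 mm from the pivot
- bottom_grip: the steel bracket fixed to the pail's bottom rim on the pail's -x side, with the bar (see grip_bar); same origin and axes as the pail
- grip_bar (a point): centre of the bracket's round bar, 12 mm thick, along the pail's y, 84 mm between its legs. 113 mm from the pail's axis, 38 mm above its underside; about 30 mm of free gap to the pail's wall. The rim overhangs towards it: come from above with the gripper leaning about 30 degrees away from the pail, opened 30 to 40 mm. The bar turns in a 40 N grip, 100 N holds it.
- tray: white shallow tray with blue rim, 260 mm (its x) by 230 mm (its y), 35 mm high, walls 6 mm, rim bead up to 38 mm, inner floor 8 mm above its underside. Fixed to the worktop. Origin: centre of its underside. Its -y side (a 260 mm long side) faces the pail's area to the right and is the free one to work from.
- lemon_a_mid (a point): centre of the larger lemon, 76 x 57 x 59 mm, 0.12 kg
- lemon_b_mid (a point): centre of the smaller lemon, 73 x 53 x 53 mm, 0.09 kg
- lemon_a: the larger yellow lemon, 76 mm long along its x; origin 30 mm from its centre (its underside at the start), turns as it rolls
- lemon_b: the smaller yellow lemon, 73 mm long along its x; origin 27 mm from its centre (its underside at the start), turns as it rolls
- mug: bystander: white speckled mug, 88 x 123 x 90 mm, loose, behind the tray; origin at its underside
- cream_jug: bystander: small white jug, 67 x 103 x 85 mm, loose, at the back; origin at its underside
- tomato_tin: bystander: tin, 76 mm across, 58 mm high, loose, at the back; origin at its underside
- egg_box: bystander: grey egg box with yellow label, 106 x 156 x 72 mm, loose, left of the tray; origin at its underside
- sardine_tin: bystander: flat dark blue tin, 63 x 105 x 23 mm, loose, at the right near the sink; origin at its underside

How it is judged (in metres and radians):
On the way, in this order (a step that is already met when the one before it is completed fails the run):
1. the pail is lifted clear of the worktop by its bail, held level (within 0.4 rad) (height (world z) of pail above 0.01 m and angle between pail's own z axis and vertical below 0.4 rad and contact force between the fingers and bail above 0.5 N), for 0.2 s.
2. the pail stands upright on the worktop beside the tray (axis within 0.28 m of the tray's centre), its bail let go (height (world z) of pail below 0.008 m and angle between pail's own z axis and vertical below 0.08 rad and contact force between the fingers and bail below 0.05 N and horizontal distance between pail and tray below 0.28 m), for 0.2 s.
3. the pail is tipped past 1.3 rad by its bottom grip (angle between pail's own z axis and vertical above 1.3 rad and contact force between the fingers and bottom_grip above 0.5 N), for 0.2 s.
At the end, for the whole second after the job is handed in: Both lemons lie at rest on the floor of the tray, inside its walls, not touching the pail; the pail stands upright (within 0.1 rad), at rest, on the worktop, not touching the tray (x of lemon_a_mid in the frame of tray between -0.122 and 0.122 m and y of lemon_a_mid in the frame of tray between -0.107 and 0.107 m and z of lemon_a_mid in the frame of tray between 0.01 and 0.055 m and linear speed of each of lemon_a, lemon_b below 0.05 m/s and contact force between each of lemon_a, lemon_b and pail below 0.05 N and x of lemon_b_mid in the frame of tray between -0.122 and 0.122 m and y of lemon_b_mid in the frame of tray between -0.107 and 0.107 m and z of lemon_b_mid in the frame of tray between 0.01 and 0.055 m and angle between pail's own z axis and vertical below 0.1 rad and height (world z) of pail below 0.008 m and linear speed of pail below 0.03 m/s and contact force between pail and tray below 0.05 N).
It fails at once if the mug is pushed more than 40 mm or tipped over (distance of mug from where it was at the start of the episode above 0.04 m or angle between mug's own z axis and vertical above 0.4 rad).
It fails at once if the cream jug is pushed more than 40 mm or tipped over (distance of cream_jug from where it was at the start of the episode above 0.04 m or angle between cream_jug's own z axis and vertical above 0.4 rad).
It fails at once if the tomato tin is pushed more than 40 mm or tipped over (distance of tomato_tin from where it was at the start of the episode above 0.04 m or angle between tomato_tin's own z axis and vertical above 0.4 rad).
It fails at once if the egg box is pushed more than 40 mm or tipped over (distance of egg_box from where it was at the start of the episode above 0.04 m or angle between egg_box's own z axis and vertical above 0.4 rad).
It fails at once if the sardine tin is pushed more than 40 mm or tipped over (distance of sardine_tin from where it was at the start of the episode above 0.04 m or angle between sardine_tin's own z axis and vertical above 0.4 rad).
It also fails if it takes over 72 s, if anything falls off the work surface, if the arm or the gripper's body presses on something with over 40 N, if the wrist force passes 120 N, or if a joint passes its speed limit or range.

ROBOT

A 6-joint arm with a two-finger parallel gripper is mounted at the origin on a cart in front of the work surface, level with it; the furniture and walls round the work are solid. World frame = base frame: x ahead of the robot, y to its left, z up, the work surface at z = 0. Lengths are in mm, angles in rad, forces in N, time in s.
With the tool pointing down it reaches from about 350 to 775 mm from the base axis. Payload 7.3 kg.
Tool frame: the origin (TCP) lies on the mounting face of the last link; the fingertips stand 178 mm ahead of it and the grasp point (between the pads) lies 159 mm ahead of it; z points along the fingers, y is the line along which they close (so a half turn about z gives the same grasp; the last joint's range is limited). The gripper opens to 92 mm and grips with 3 to 60 N. Pads are 19 mm wide; open, the fingers measure 130 mm over their backs; the gripper's body (75 mm by 190 mm) begins 47 mm behind the grasp point.
Start: joints at [-1.451, 0.342, 1.524, -0, 1.275, -0.146], TCP at [137.928, -506.561, 404.741] pointing down, gripper open.
Joint ranges: [-2.53, 2.53], [-0.77, 2.02], [0.04, 2.7], [-1, 4.14], [0.28, 2.66], [-3.11, 3.11]. Speed limits (rad/s): [2.57, 2.57, 3.14, 3.14, 3.14, 3.14].

INTERFACE

Orientations are given as [roll, pitch, yaw] about the fixed x, y, z axes, in that order (R = Rz(yaw) Ry(pitch) Rx(roll)).
In Python, from plant import bot, vision gives the robot as it stands. The module is installed in compiled form; this text tells all that it offers.
- The arm moves only by the tool hand_motion, called after "Request:" as name(argument=value, ...), one argument or row to a line, values as JSON. Schema: {"type":"object","properties":{"motion":{"type":"array","items":{"type":"object","properties":{"finger_gap":{"type":"number"},"pos":{"type":"array","items":{"type":"number"},"minItems":3,"maxItems":3},"twist":{"type":"number"}},"additionalProperties":false,"required":["finger_gap"]},"minItems":1,"maxItems":5},"only":{"type":"string"},"quiet":{"type":"boolean"},"lines":{"type":"string"}},"required":["motion"],"additionalProperties":false}. motion is a list of rows, 1 to 5 of them, each an object with the fields finger_gap (the finger opening in mm), pos (a list: dx, dy, dz in mm), twist (a turn about the tool's z in rad); a field left out counts as zero (the opening has to be given); each row is the pose to reach, as a shift and turn from the pose commanded when the call began, along the tool's axes at that moment; what a row does not reach only later rows make up. A row lasts 1/8 s, in which the tool goes at most 62.5 mm and 0.188 rad, less where a joint would pass 70% of its speed; a pose out of reach is approached as far as the arm can. The fingers move at their own pace and stop on an object; the grip force is fixed at half the most. Time passes only in rows, so rows that do not move let the fingers close. The tool returns the time, the measured TCP pose, the force, the opening and the grip force at its end. only (a regular expression) keeps the lines of the reply that match it, lines (a string "A,B") keeps lines A to B, and quiet returns only ok. Input that does not fit is refused with a message, and nothing moves.
- bot.get_obs(): the state, without advancing time (a new reading comes with each control period).
- vision.capture(name): name is "side" or "top"; returns a dict with "color" (420x560x3 uint8, red, green, blue), "K" (3x3 intrinsics, pixels), "R" (3x3) and "t" (3): a world point X has camera coordinates R X + t. Camera axes: x right, y down, z forward; pixel columns grow to the right and rows downward; lengths in mm; the calibration is good to about 2 mm. A picture is of the moment at which its call begins. There is no depth.
- bot.close_job(): hands the job in; it is judged then, once.
The state is a dict: "time": time; "joint_positions": joint angles; "dq": joint speeds; "tau": joint torques, N m; "tool_pos": TCP position; "tcp_rot": TCP orientation; "contact_force": force on the tool from outside, world axes, zero at the start; "moment": the same for the moment, N m; "grip_width": finger opening in mm; "finger_force": force on a finger pad.
Only numpy, scipy, OpenCV 4.12 (cv2) and the standard library are available. Lean on these libraries where they do the work, as an engineer would, in place of code of your own. Each camera call takes 0.05 s, during which the arm holds its last target. There are 200 camera calls.

## Working session

There is one attempt and no reset: what is moved stays moved. The work goes in short steps, Python scripts to look and compute and a tool call to move; the robot and the scene stay as the last step left them, time stands still between calls to the robot, and variables do not carry over. Pictures are saved under pics/ and viewed, at most 10 in all, crops included, and the job is handed in when it is done.

```bash
mkdir -p pics; cat > h.py <<'E'
import numpy as np, cv2
from plant import bot, vision
def snap(n,f):
    c=vision.capture(n); cv2.imwrite(f'pics/{f}.png',c['color'][:,:,::-1]); return c
def P(c): return np.array(c['K'])@np.c_[c['R'],c['t']]
def proj(c,X):
    p=P(c)@np.r_[X,1]; return p[:2]/p[2]
def tri(c1,p1,c2,p2):
    X=cv2.triangulatePoints(P(c1),P(c2),np.float64(p1).reshape(2,1),np.float64(p2).reshape(2,1)); return (X[:3]/X[3]).ravel()
def ray(c,p,z):  # pixel to plane z
    R=np.array(c['R']);C=-R.T@c['t']; d=R.T@np.linalg.inv(c['K'])@[p[0],p[1],1]; return C+d*(z-C[2])/d[2]
E
python3 - <<'E'
from h import *
o=bot.get_obs(); print({k:np.round(v,3).tolist() for k,v in o.items()})
for n in('side','top'):
    c=snap(n,n+'0'); R=np.array(c['R']); print(n,np.round(-R.T@c['t']),np.round(R,2).tolist(),np.round(c['K'],1).tolist())
E
```

```text
{'time': 0.0, 'joint_positions': [-1.451, 0.343, 1.525, -0.0, 1.275, -0.146], 'dq': [-0.001, -0.001, 0.002, 0.0, -0.001, 0.0], 'tau': [0.001, -43.124, -24.422, 0.072, 0.056, -0.0], 'tool_pos': [137.89, -506.426, 404.041], 'tcp_rot': [-3.14, -0.0, 0.266], 'contact_force': [0.354, -0.382, 0.633], 'moment': [0.007, -0.02, -0.055], 'finger_force': 0.0, 'grip_width': 91.903}
side [-116. -827. 1379.] [[0.78, -0.62, -0.0], [-0.47, -0.59, -0.66], [0.41, 0.52, -0.75]] [[471.5, 0.0, 276.8], [0.0, 471.5, 211.2], [0.0, 0.0, 1.0]]
top [-405. -171. 1610.] [[0.19, -0.98, -0.0], [-0.82, -0.16, -0.55], [0.54, 0.1, -0.84]] [[469.7, 0.0, 282.8], [0.0, 469.7, 213.8], [0.0, 0.0, 1.0]]
```

View pics/side0.png

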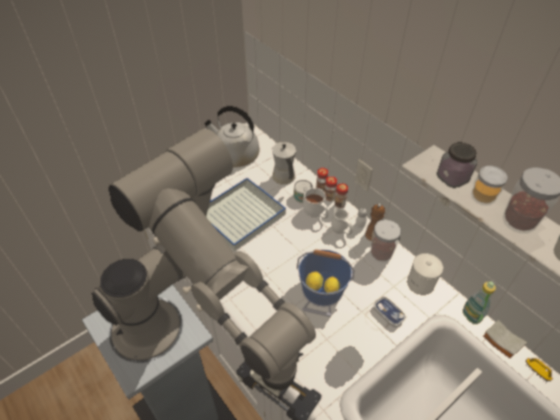

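View pics/top0.png

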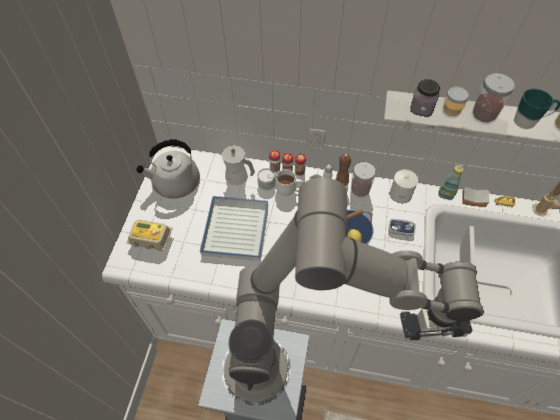

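Side view: the pail is near (325,278), its brown handle near (327,254), the bracket near (318,307) and the tray near (243,211). In the top view the handle shows at about (355,214), and the arm partly hides the pail. I'll enlarge both views.

```bash
python3 - <<'E'
from h import *
a=cv2.imread('pics/side0.png')[235:325,280:370]; b=cv2.imread('pics/top0.png')[185:275,325:415]
cv2.imwrite('pics/z0.png',np.hstack([cv2.resize(i,(400,400),interpolation=2) for i in(a,b)]))
E
```

```text
(no output)
```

View pics/z0.png

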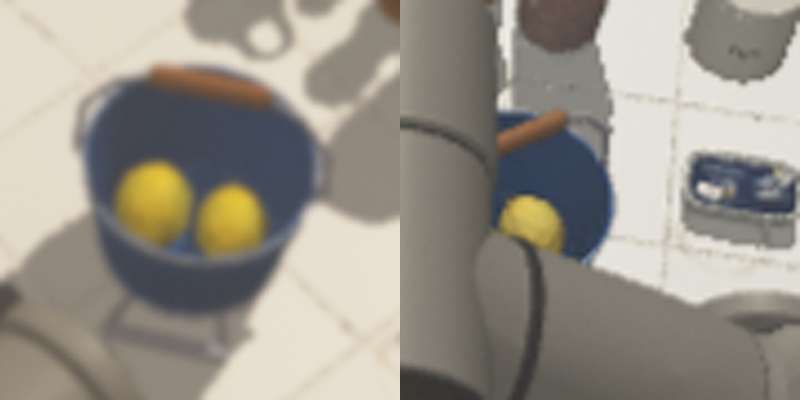

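Enlarged: in the side view the handle runs from (314.2,251.4) to (340.8,257.1), and the bar from (305,309) to (328,314). In the top view the handle's right end is at (362.1,211.6).

```bash
python3 - <<'E'
from h import *
s=vision.capture('side');t=vision.capture('top')
r=tri(s,(340.8,257.1),t,(362.1,211.6)); print('right end',r)
l=ray(s,(314.2,251.4),r[2]); d=r-l; print('left',l,'len',np.linalg.norm(d),'mid',(l+r)/2,'dir',np.degrees(np.arctan2(d[1],d[0])))
b1=ray(s,(304.8,309.3),38);b2=ray(s,(328.4,314.2),38); bd=b2-b1
print('bar',b1,b2,np.linalg.norm(bd),(b1+b2)/2,np.degrees(np.arctan2(bd[1],bd[0])))
# rim ellipse: fit circle at z=110 from side blue mask hull extremes
print('rim L/R',ray(s,(280+85/4.444,235+150/4.444),110),ray(s,(280+320/4.444,235+150/4.444),110))
o=bot.get_obs();print(o['tool_pos'],o['tcp_rot'])
# tray corners from top view
for z,ps in((38,[(211,198),(268,199),(265,256),(201,253)]),): print([ray(t,p,z).round() for p in ps])
E
```

```text
right end [ 571.82049683 -276.07741152  186.14305215]
left [ 522.78609461 -207.71139282  186.14305215] len 84.13254492207804 mid [ 547.30329572 -241.89440217  186.14305215] dir -54.35063987547411
bar [ 425.84775866 -284.15096614   38.        ] [ 472.90453913 -344.30881154   38.        ] 76.37608887448938 [ 449.3761489  -314.22988884   38.        ] -51.96670614354502
rim L/R [ 479.18140406 -189.82249564  110.        ] [ 612.73182678 -296.87499453  110.        ]
[ 137.9203304  -506.4972487   404.34928074] [-3.14079534e+00 -1.21873897e-04  2.65804396e-01]
[array([625., 326.,  38.]), array([663.,  96.,  38.]), array([404.,  54.,  38.]), array([371., 295.,  38.])]
```

Request:
hand_motion(
  motion=[
    {"finger_gap":92, "pos":[100, -30, 0], "twist":0.3},
    {"finger_gap":92, "pos":[200, -60, 0], "twist":0.6},
    {"finger_gap":92, "pos":[300, -90, 0], "twist":0.9},
    {"finger_gap":92, "pos":[400, -120, 0], "twist":1.19},
    {"finger_gap":92, "pos":[464, -148, 0], "twist":1.19},
  ],
)

```text
time: 0.82
tool_pos: [375.5, -357.6, 404.7]
tcp_rot: [3.141, -0.0, -0.576]
contact_force: [-0.0, -1.0, 0.4]
grip_width: 91.9
finger_force: 0.0
```

Request:
hand_motion(
  motion=[
    {"finger_gap":92},
  ],
)

```text
time: 0.95
tool_pos: [376.5, -356.5, 404.5]
tcp_rot: [-3.141, 0.0, -0.566]
contact_force: [-1.2, -0.2, -0.0]
grip_width: 92.1
finger_force: 0.0
```

Request:
hand_motion(
  motion=[
    {"finger_gap":92, "pos":[82, -188, 0], "twist":0.36},
    {"finger_gap":92, "pos":[82, -188, 0], "twist":0.36},
    {"finger_gap":92, "pos":[82, -188, 0], "twist":0.36},
    {"finger_gap":92, "pos":[82, -188, 0], "twist":0.36},
    {"finger_gap":92, "pos":[82, -188, 0], "twist":0.36},
  ],
)

```text
time: 1.58
tool_pos: [545.4, -244.2, 404.1]
tcp_rot: [3.141, 0.001, -0.926]
contact_force: [0.4, 0.2, -0.2]
grip_width: 92.0
finger_force: 0.0
```

```bash
python3 - <<'E'
from h import *
s=snap('side','side1');t=snap('top','top1')
a=s['color'][205:325,270:390,::-1]; b=t['color'][155:275,305:425,::-1]
cv2.imwrite('pics/z1.png',np.hstack([cv2.resize(i,(400,400),interpolation=2) for i in(a,b)]))
E
```

```text
(no output)
```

View pics/z1.png

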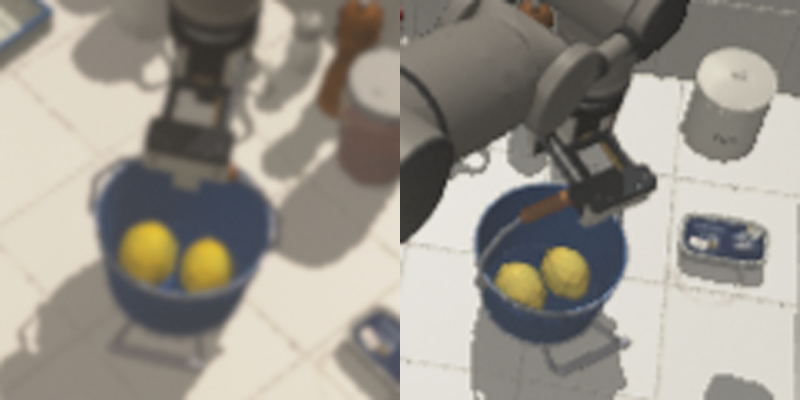

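The top view now shows the whole pail: handle left end (341.6,219.5), bar ends about (351.5,266) and (373.4,257.6), rim from x=327.5 to 373.

```bash
python3 - <<'E'
from h import *
s=vision.capture('side');t=vision.capture('top')
l=tri(s,(314.2,251.4),t,(341.6,219.5)); r=tri(s,(340.8,257.1),t,(362.1,211.6)); print('handle',l.round(),r.round(),(l+r).round()/2)
b1=tri(s,(304.8,309.3),t,(351.5,266));b2=tri(s,(328.4,314.2),t,(373.4,257.6)); print('bar',b1.round(),b2.round(),(b1+b2).round()/2)
a=ray(t,(351.5,266),38);b=ray(t,(373.4,257.6),38);d=b-a;print('bar top',a.round(),b.round(),((a+b)/2).round(),np.degrees(np.arctan2(d[1],d[0])))
print('rim',ray(t,(327.5,228),110).round(),ray(t,(373,228),110).round())
E
```

```text
handle [ 524. -207.  185.] [ 572. -276.  186.] [ 547.5 -241.5  185.5]
bar [ 437. -273.   11.] [ 468. -348.   47.] [ 452.5 -310.5   29. ]
bar top [ 422. -272.   38.] [ 473. -349.   38.] [ 448. -310.   38.] -56.844386091250556
rim [ 526. -162.  110.] [ 557. -329.  110.]
```

Request:
hand_motion(
  motion=[
    {"finger_gap":92, "pos":[0, 0, 30], "twist":0.03},
    {"finger_gap":92, "pos":[0, 0, 60], "twist":0.03},
    {"finger_gap":92, "pos":[0, 0, 60], "twist":0.03},
    {"finger_gap":10, "pos":[0, 0, 60], "twist":0.03},
    {"finger_gap":10, "pos":[0, 0, 60], "twist":0.03},
  ],
)

```text
time: 2.4
tool_pos: [544.7, -245.2, 346.4]
tcp_rot: [-3.141, -0.003, -0.96]
contact_force: [-0.9, 0.5, 0.3]
grip_width: 76.3
finger_force: 0.0
```

Request:
hand_motion(
  motion=[
    {"finger_gap":10},
    {"finger_gap":10},
    {"finger_gap":10},
  ],
)

```text
time: 2.78
tool_pos: [544.6, -244.6, 344.9]
tcp_rot: [-3.142, -0.0, -0.96]
contact_force: [-0.9, 0.1, 0.0]
grip_width: 46.3
finger_force: 0.0
```

Request:
hand_motion(
  motion=[
    {"finger_gap":10},
    {"finger_gap":10},
    {"finger_gap":10},
    {"finger_gap":10},
    {"finger_gap":10},
  ],
)

```text
time: 3.4
tool_pos: [544.6, -244.7, 344.8]
tcp_rot: [-3.142, -0.0, -0.96]
contact_force: [0.7, -0.0, 0.8]
grip_width: 17.0
finger_force: 30.0
```

Request:
hand_motion(
  motion=[
    {"finger_gap":10, "pos":[0, 0, -10]},
    {"finger_gap":10, "pos":[0, 0, -25]},
    {"finger_gap":10, "pos":[0, 0, -40]},
    {"finger_gap":10, "pos":[0, 0, -50]},
    {"finger_gap":10, "pos":[0, 0, -50]},
  ],
)

```text
time: 4.03
tool_pos: [544.6, -244.8, 395.9]
tcp_rot: [-3.141, -0.002, -0.96]
contact_force: [-0.2, -0.5, -7.8]
grip_width: 17.4
finger_force: 29.9
```

```bash
python3 - <<'E'
from h import *
print(bot.get_obs()['contact_force'])
E
```

```text
[-0.19997132 -0.45907007 -7.8175018 ]
```

Request:
hand_motion(
  motion=[
    {"finger_gap":10, "pos":[-8, -6, 0], "twist":-0.06},
    {"finger_gap":10, "pos":[-22, -17, 0], "twist":-0.17},
    {"finger_gap":10, "pos":[-38, -30, 0], "twist":-0.30},
    {"finger_gap":10, "pos":[-56, -45, 0], "twist":-0.43},
    {"finger_gap":10, "pos":[-74, -59, 0], "twist":-0.57},
  ],
)

```text
time: 4.65
tool_pos: [550.4, -149.5, 394.1]
tcp_rot: [-3.141, 0.001, -0.386]
contact_force: [0.4, -0.3, -8.4]
grip_width: 16.8
finger_force: 29.9
```

```bash
python3 - <<'E'
import json
from h import *
o=bot.get_obs(); p=np.array(o['tool_pos']);y=o['tcp_rot'][2]; d=np.array([555,-66])-p[:2]
print(p,y,d@[np.cos(y),np.sin(y)],d@[np.sin(y),-np.cos(y)],'turn',y-.148)
E
```

```text
[ 550.35783054 -149.48735111  394.07022491] -0.38562947870378794 -27.101880719595762 -79.10231093107207 turn -0.533629478703788
```

Request:
hand_motion(
  motion=[
    {"finger_gap":10, "pos":[-7, -20, 0], "twist":-0.13},
    {"finger_gap":10, "pos":[-14, -40, 0], "twist":-0.26},
    {"finger_gap":10, "pos":[-20, -58, 0], "twist":-0.38},
    {"finger_gap":10, "pos":[-25, -72, 0], "twist":-0.48},
    {"finger_gap":10, "pos":[-27, -79, 0], "twist":-0.534},
  ],
)

```text
time: 5.28
tool_pos: [555.4, -66.0, 394.2]
tcp_rot: [-3.141, 0.001, 0.147]
contact_force: [-0.8, -1.4, -6.8]
grip_width: 17.2
finger_force: 29.9
```

Request:
hand_motion(
  motion=[
    {"finger_gap":10},
    {"finger_gap":10},
    {"finger_gap":10},
    {"finger_gap":10},
  ],
)

```text
time: 5.78
tool_pos: [555.5, -67.3, 394.7]
tcp_rot: [3.141, 0.0, 0.143]
contact_force: [0.5, 0.9, -7.6]
grip_width: 17.0
finger_force: 29.9
```

```bash
python3 - <<'E'
from h import *
s=snap('side','side2');t=snap('top','top2')
a=s['color'][165:285,230:350,::-1]; b=t['color'][155:275,255:375,::-1]
cv2.imwrite('pics/z2.png',np.hstack([cv2.resize(i,(400,400),interpolation=2) for i in(a,b)]))
E
```

```text
(no output)
```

View pics/z2.png

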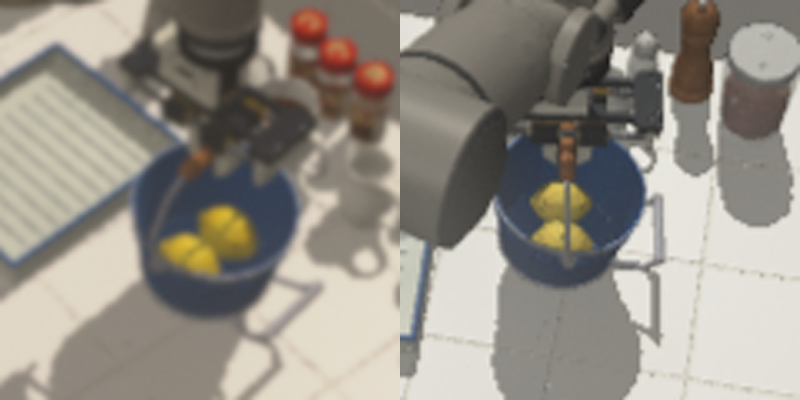

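The pail hangs level, with its bar facing away from the tray. I'll lower it and let go.

Request:
hand_motion(
  motion=[
    {"finger_gap":10, "pos":[0, 0, 15]},
    {"finger_gap":10, "pos":[0, 0, 30]},
    {"finger_gap":10, "pos":[0, 0, 42]},
    {"finger_gap":10, "pos":[0, 0, 49]},
    {"finger_gap":10, "pos":[0, 0, 50]},
  ],
)

```text
time: 6.5
tool_pos: [555.5, -66.9, 345.0]
tcp_rot: [3.141, -0.0, 0.144]
contact_force: [-3.5, 0.7, 2.6]
grip_width: 16.9
finger_force: 29.9
```

Request:
hand_motion(
  motion=[
    {"finger_gap":10},
    {"finger_gap":36},
    {"finger_gap":36},
    {"finger_gap":36},
    {"finger_gap":36},
  ],
)

```text
time: 7.12
tool_pos: [555.7, -67.0, 344.9]
tcp_rot: [3.141, -0.001, 0.144]
contact_force: [-0.4, -0.6, 0.6]
grip_width: 35.7
finger_force: 0.0
```

```bash
python3 - <<'E'
from h import *
s=snap('side','side3');t=snap('top','top3')
a=s['color'][165:285,230:350,::-1]; b=t['color'][155:275,255:375,::-1]
cv2.imwrite('pics/z3.png',np.hstack([cv2.resize(i,(400,400),interpolation=2) for i in(a,b)]))
E
```

```text
(no output)
```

View pics/z3.png

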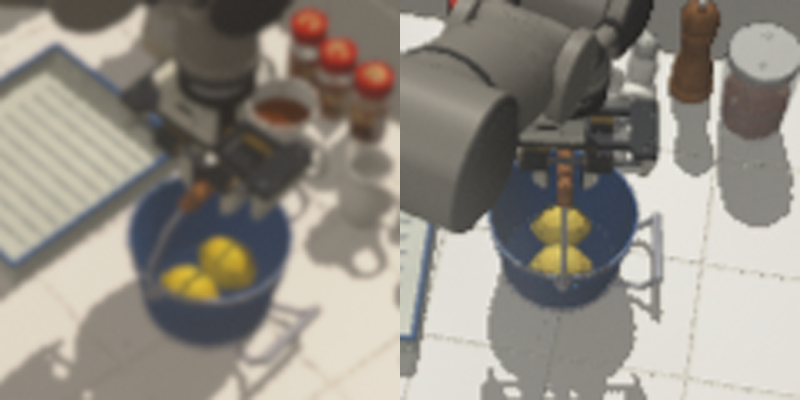

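```bash
python3 - <<'E'
from h import *
t=vision.capture('top');s=vision.capture('side')
a=ray(t,(332.5,220),38);b=ray(t,(331.6,248.5),38);d=a-b;print(a.round(),b.round(),((a+b)/2).round(),np.degrees(np.arctan2(d[1],d[0])))
print('rim',ray(t,(282,217),110).round(),ray(t,(326.1,217),110).round())
E
```

```text
[ 611. -176.   38.] [ 482. -189.   38.] [ 547. -182.   38.] 5.926807814312873
rim [542.  15. 110.] [ 573. -150.  110.]
```

Request:
hand_motion(
  motion=[
    {"finger_gap":10},
    {"finger_gap":10},
    {"finger_gap":10},
    {"finger_gap":10},
  ],
)

```text
time: 7.82
tool_pos: [555.6, -67.0, 344.7]
tcp_rot: [3.141, 0.0, 0.144]
contact_force: [0.0, 0.2, 0.1]
grip_width: 16.9
finger_force: 30.0
```

Request:
hand_motion(
  motion=[
    {"finger_gap":10, "pos":[0, -15, 2]},
    {"finger_gap":10, "pos":[0, -30, 6]},
    {"finger_gap":10, "pos":[0, -43, 10]},
    {"finger_gap":10, "pos":[0, -43, 10]},
  ],
)

```text
time: 8.32
tool_pos: [549.5, -23.2, 334.8]
tcp_rot: [-3.141, -0.001, 0.145]
contact_force: [1.6, -0.4, 3.8]
grip_width: 17.4
finger_force: 30.0
```

Request:
hand_motion(
  motion=[
    {"finger_gap":10, "pos":[0, -12, 0]},
    {"finger_gap":10, "pos":[0, -24, -1]},
    {"finger_gap":10, "pos":[0, -36, -1]},
    {"finger_gap":10, "pos":[0, -36, -1]},
  ],
)

```text
time: 8.82
tool_pos: [543.7, 12.6, 335.5]
tcp_rot: [-3.14, 0.001, 0.145]
contact_force: [-2.0, 1.1, 2.1]
grip_width: 16.8
finger_force: 30.0
```

```bash
cat > fit.py <<'E'
from h import *
import sys, itertools
T=np.array([516,193.]); ey=np.array([-.148,.989])
def model(c,u,th,v=0,z0=0):
    # foot-edge pivot at tray-y coord u (from tray centre), height z0, tilt th; v along tray x
    a=np.linspace(0,2*np.pi,40); pts=[]
    for r,z in((68,0),(87,110)):
        for q in a:
            px,py=r*np.cos(q)-68,r*np.sin(q)
            X=px*np.cos(th)+z*np.sin(th); Z=-px*np.sin(th)+z*np.cos(th)+z0
            w=T+ey*(u+X)+np.array([ey[1],-ey[0]])*(v-py); pts.append(proj(c,[w[0],w[1],Z]))
    m=np.zeros((420,560),np.uint8); cv2.fillConvexPoly(m,cv2.convexHull(np.float32(pts)).astype(np.int32),1); return m
def fit(us,ths,vs=(0,),zs=(0,)):
    cs=[]
    for n in('side','top'):
        c=vision.capture(n); im=c['color'].astype(int); r,g,b=im[...,0],im[...,1],im[...,2]
        blue=((b-r)>20)&(b<150); 
        k=cv2.connectedComponentsWithStats(blue.astype(np.uint8)); 
        bright=(r>150)&(abs(r-b)<45)
        cs.append((c,blue,bright))
    out=[]
    for u,th,v,z in itertools.product(us,ths,vs,zs):
        e=0
        for c,bl,br in cs:
            m=model(c,u,th,v,z)>0; e+=(br&m).sum()-(bl&m).sum()
        out.append((e,u,round(th,2),v,z))
    return sorted(out)[:4]
E
python3 - <<'E'
from fit import *
o=bot.get_obs();print(o['contact_force'],o['moment'])
print(fit(np.arange(-215,-150,7),np.arange(0,1.2,.1),(-15,0,15)))
E
```

```text
[-1.97047138  1.07741917  2.12557008] [ 0.08476572  0.25289987 -0.02434409]
[(np.int64(-841), np.int64(-152), np.float64(0.0), 0, 0), (np.int64(-811), np.int64(-159), np.float64(0.1), 0, 0), (np.int64(-802), np.int64(-159), np.float64(0.0), 0, 0), (np.int64(-800), np.int64(-152), np.float64(0.0), 15, 0)]
```

Request:
hand_motion(
  motion=[
    {"finger_gap":10, "pos":[0, -14, 1]},
    {"finger_gap":10, "pos":[0, -28, 1]},
    {"finger_gap":10, "pos":[0, -40, 1]},
    {"finger_gap":10, "pos":[0, -52, 1]},
    {"finger_gap":10, "pos":[0, -64, 1]},
  ],
)

```text
time: 9.55
tool_pos: [535.5, 74.7, 336.7]
tcp_rot: [3.139, -0.004, 0.144]
contact_force: [0.2, -6.2, 7.0]
grip_width: 16.9
finger_force: 30.0
```

Request:
hand_motion(
  motion=[
    {"finger_gap":10, "pos":[0, -13, 2]},
    {"finger_gap":10, "pos":[0, -26, 5]},
    {"finger_gap":10, "pos":[0, -37, 12]},
    {"finger_gap":10, "pos":[0, -47, 18]},
    {"finger_gap":10, "pos":[0, -47, 18]},
  ],
)

```text
time: 10.18
tool_pos: [529.1, 123.6, 320.8]
tcp_rot: [-3.139, -0.01, 0.145]
contact_force: [-0.3, 4.8, 20.2]
grip_width: 16.8
finger_force: 29.9
```

```bash
python3 - <<'E'
from fit import *
print(fit(np.arange(-220,-110,9),np.arange(0,1.3,.1),(-10,0,10)))
E
```

```text
[(np.int64(-1251), np.int64(-148), np.float64(0.6), 0, 0), (np.int64(-1238), np.int64(-157), np.float64(0.7), 0, 0), (np.int64(-1221), np.int64(-139), np.float64(0.5), 0, 0), (np.int64(-1214), np.int64(-157), np.float64(0.7), 10, 0)]
```

Request:
hand_motion(
  motion=[
    {"finger_gap":10, "pos":[0, -5, 7]},
    {"finger_gap":10, "pos":[0, -9, 14]},
    {"finger_gap":10, "pos":[0, -10, 20]},
    {"finger_gap":10, "pos":[0, -9, 28]},
    {"finger_gap":10, "pos":[0, -9, 28]},
  ],
)

```text
time: 10.9
tool_pos: [529.1, 134.7, 296.3]
tcp_rot: [-3.134, -0.019, 0.144]
contact_force: [-1.9, 18.8, 40.4]
grip_width: 17.2
finger_force: 30.0
```

Request:
hand_motion(
  motion=[
    {"finger_gap":10, "pos":[0, 3, 6]},
    {"finger_gap":10, "pos":[0, 5, 12]},
    {"finger_gap":10, "pos":[0, 7, 16]},
    {"finger_gap":10, "pos":[0, 7, 16]},
  ],
)

```text
time: 11.4
tool_pos: [530.2, 127.3, 280.2]
tcp_rot: [-3.136, -0.018, 0.144]
contact_force: [-3.2, 17.7, 39.6]
grip_width: 12.7
finger_force: 29.5
```

```bash
python3 - <<'E'
from fit import *
print(fit(np.arange(-225,-130,7),np.arange(.4,1.45,.1),(-10,0,10)))
E
```

```text
[(np.int64(-1252), np.int64(-155), np.float64(0.7), 10, 0), (np.int64(-1239), np.int64(-148), np.float64(0.6), 0, 0), (np.int64(-1234), np.int64(-155), np.float64(0.7), 0, 0), (np.int64(-1231), np.int64(-162), np.float64(0.8), 10, 0)]
```

```bash
python3 - <<'E'
from h import *
s=snap('side','side4');t=snap('top','top4')
a=s['color'][155:275,215:335,::-1]; b=t['color'][155:275,215:335,::-1]
cv2.imwrite('pics/z4.png',np.hstack([cv2.resize(i,(400,400),interpolation=2) for i in(a,b)]))
E
```

```text
(no output)
```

View pics/z4.png

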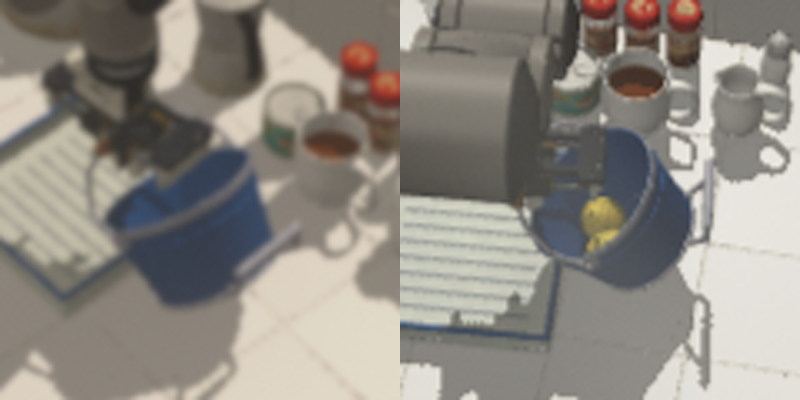

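Side crop: the pail leans over the tray edge and both lemons are still inside. The handle seems to have ridden up between the fingers. I'll fit the pose again with the foot height left free.

```bash
python3 - <<'E'
from fit import *
print(bot.get_obs()['contact_force'],bot.get_obs()['tau'])
print(fit(np.arange(-180,-110,8),np.arange(.4,1.4,.1),(0,8),(0,10,20,30,40)))
E
```

```text
[-3.23927056 17.0303555  39.69374156] [ -9.22457278 -26.07930601  -9.58131373  -3.88805285  -0.36842197
  -0.25839739]
[(np.int64(-1238), np.int64(-156), np.float64(0.7), 8, 0), (np.int64(-1237), np.int64(-156), np.float64(0.7), 0, 10), (np.int64(-1236), np.int64(-156), np.float64(0.7), 0, 0), (np.int64(-1234), np.int64(-148), np.float64(0.6), 8, 0)]
```

Request:
hand_motion(
  motion=[
    {"finger_gap":10, "pos":[0, -5, -8]},
    {"finger_gap":10, "pos":[0, -10, -16]},
    {"finger_gap":10, "pos":[0, -12, -26]},
    {"finger_gap":10, "pos":[0, -12, -26]},
  ],
)

```text
time: 12.2
tool_pos: [526.1, 135.0, 298.7]
tcp_rot: [-3.142, 0.001, 0.144]
contact_force: [-0.5, -2.4, -3.9]
grip_width: 12.9
finger_force: 29.9
```

```bash
python3 - <<'E'
from fit import *
print(fit(np.arange(-180,-110,8),np.arange(.2,1.4,.1),(0,8)))
E
```

```text
[(np.int64(-1336), np.int64(-140), np.float64(0.7), 8, 0), (np.int64(-1319), np.int64(-156), np.float64(0.8), 8, 0), (np.int64(-1319), np.int64(-148), np.float64(0.7), 8, 0), (np.int64(-1319), np.int64(-148), np.float64(0.8), 8, 0)]
```

Request:
hand_motion(
  motion=[
    {"finger_gap":10, "pos":[0, -2, 8]},
    {"finger_gap":10, "pos":[0, -4, 16]},
    {"finger_gap":10, "pos":[0, -4, 24]},
    {"finger_gap":10, "pos":[0, -4, 32]},
    {"finger_gap":10, "pos":[0, -4, 32]},
  ],
)

```text
time: 12.92
tool_pos: [526.7, 141.5, 269.6]
tcp_rot: [-3.137, -0.008, 0.144]
contact_force: [-2.6, 10.6, 20.1]
grip_width: 13.2
finger_force: 30.0
```

```bash
python3 - <<'E'
from fit import *
print(fit(np.arange(-190,-110,8),np.arange(.2,1.4,.1),(0,8),(0,10,20,30)))
E
```

```text
[(np.int64(-1431), np.int64(-158), np.float64(0.8), 0, 0), (np.int64(-1415), np.int64(-166), np.float64(0.9), 0, 0), (np.int64(-1412), np.int64(-158), np.float64(0.8), 8, 0), (np.int64(-1410), np.int64(-166), np.float64(0.9), 0, 10)]
```

Request:
hand_motion(
  motion=[
    {"finger_gap":10, "pos":[0, -6, 7]},
    {"finger_gap":10, "pos":[0, -10, 14]},
    {"finger_gap":10, "pos":[0, -13, 20]},
    {"finger_gap":10, "pos":[0, -15, 26]},
    {"finger_gap":10, "pos":[0, -15, 26]},
  ],
)

```text
time: 13.65
tool_pos: [524.0, 154.5, 241.1]
tcp_rot: [-3.141, -0.003, 0.145]
contact_force: [0.1, 0.0, 7.2]
grip_width: 12.8
finger_force: 30.0
```

```bash
python3 - <<'E'
from fit import *
print(fit(np.arange(-206,-110,8),np.arange(.5,1.5,.1),(0,8),(0,10,20,30)))
E
```

```text
[(np.int64(-1425), np.int64(-182), np.float64(1.1), 8, 0), (np.int64(-1409), np.int64(-182), np.float64(1.1), 0, 0), (np.int64(-1407), np.int64(-174), np.float64(1.0), 0, 10), (np.int64(-1401), np.int64(-182), np.float64(1.1), 0, 10)]
```

Request:
hand_motion(
  motion=[
    {"finger_gap":40},
    {"finger_gap":40},
    {"finger_gap":40},
  ],
)

```text
time: 14.12
tool_pos: [523.5, 154.0, 240.5]
tcp_rot: [-3.141, 0.0, 0.144]
contact_force: [-0.0, 1.1, 2.2]
grip_width: 37.3
finger_force: 0.0
```

Request:
hand_motion(
  motion=[
    {"finger_gap":40, "pos":[0, 0, -60]},
    {"finger_gap":40, "pos":[0, 0, -120]},
    {"finger_gap":40, "pos":[0, 0, -160]},
    {"finger_gap":40, "pos":[0, 0, -160]},
  ],
)

```text
time: 14.62
tool_pos: [523.8, 153.9, 403.9]
tcp_rot: [-3.142, -0.007, 0.144]
contact_force: [0.1, -0.2, 0.4]
grip_width: 39.9
finger_force: 0.0
```

```bash
python3 - <<'E'
from fit import *
print(fit(np.arange(-206,-130,4),np.arange(.5,1.5,.05),(0,8),(0,)))
s=snap('side','side5');t=snap('top','top5')
a=s['color'][155:275,215:335,::-1]; b=t['color'][155:275,215:335,::-1]
cv2.imwrite('pics/z5.png',np.hstack([cv2.resize(i,(400,400),interpolation=2) for i in(a,b)]))
E
```

```text
[(np.int64(-1138), np.int64(-194), np.float64(0.5), 0, 0), (np.int64(-1133), np.int64(-194), np.float64(0.55), 0, 0), (np.int64(-1130), np.int64(-194), np.float64(0.5), 8, 0), (np.int64(-1130), np.int64(-190), np.float64(0.5), 0, 0)]
```

View pics/z5.png

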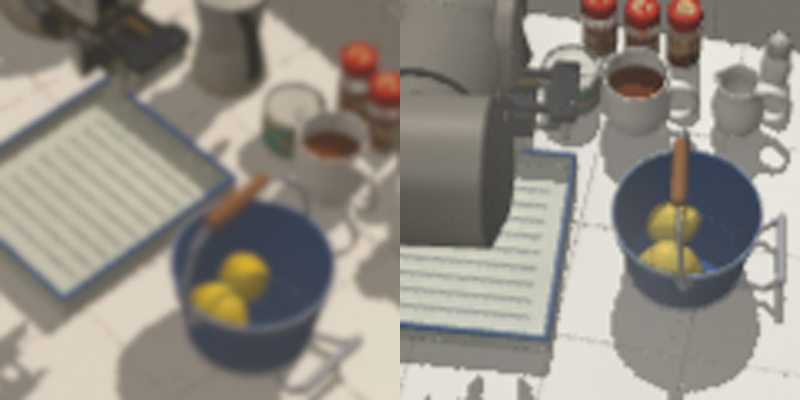

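The pail fell back upright. It is strongly self-righting, which helps at the end. New plan: hang it by the bail so its foot straddles the tray's near rim. It should then rest tilted about 0.4 rad with the bar raised, giving a vertical gripper access to the bar. In z5 the handle ends are at side (277.4,221) and (295.1,208.4), top (299,216) and (299.6,197); the bar in the top view is at (330,220) and (329,251).

```bash
python3 - <<'E'
from h import *
s=vision.capture('side');t=vision.capture('top')
a=tri(s,(277.4,221),t,(299,216));b=tri(s,(295.1,208.4),t,(299.6,197));print(a.round(),b.round(),((a+b)/2).round(),np.degrees(np.arctan2(*(b-a)[1::-1])))
p=ray(t,(329.9,220),38);q=ray(t,(329,251),38);print('bar',((p+q)/2).round(),np.degrees(np.arctan2(*(p-q)[1::-1])))
print('rim',ray(t,(278.6,219),110).round(),ray(t,(323.6,219),110).round())
# tray bead corners from side view for check: near right edge
# refit tray yaw/pos in z5: top corners (575,153),(548,340) ; side (232,180),(65,298)
for c,P_ in((t,[(215+175/3.333,155+153/3.333),(215+148/3.333,155+338/3.333)]),(s,[(215+232/3.333,155+180/3.333),(215+65/3.333,155+298/3.333)])): print([ray(c,x,38).round() for x in P_])
o=bot.get_obs();print(o['tool_pos'],o['tcp_rot'])
E
```

```text
[495. -56. 212.] [581. -44. 204.] [538. -50. 208.] 8.067133352937786
bar [ 539. -173.   38.] 6.221364241641745
rim [531.  26. 110.] [ 563. -142.  110.]
[array([653.,  96.,  38.]), array([398.,  74.,  38.])]
[array([647.,  90.,  38.]), array([401.,  70.,  38.])]
[523.39193337 153.7125668  399.05168183] [3.14150979 0.00327947 0.14390977]
```

```bash
cat >> h.py <<'E'
def brown(n,x0,x1,y0,y1):
    c=vision.capture(n); im=c['color'].astype(int); r,g,b=im[...,0],im[...,1],im[...,2]
    m=((r-b>35)&(r-g>18)&(r<230)).astype(np.uint8); w=np.zeros_like(m); w[y0:y1,x0:x1]=m[y0:y1,x0:x1]
    k,l,st,ce=cv2.connectedComponentsWithStats(w); i=1+np.argmax(st[1:,4]); (cx,cy),(a,bb),ang=cv2.minAreaRect(np.argwhere(l==i)[:,::-1].astype(np.float32))
    print(n,st[i],ce[i],(cx,cy),a,bb); return c,ce[i]
E
python3 - <<'E'
from h import *
s,a=brown('side',265,305,200,230);t,b=brown('top',285,315,190,225)
print(tri(s,a,t,b),ray(t,b,189),ray(s,a,189))
E
```

```text
side [279 208  19  16 109] [288.28440367 215.58715596] (288.2168273925781, 215.74778747558594) 4.985820770263672 22.10694122314453
top [296 196   5  21  84] [298.28571429 206.16666667] (298.0, 206.0) 20.0 4.0
[551.23949315 -44.44969786 188.54273968] [549.59254705 -44.72572018 189.        ] [552.23920836 -44.16157006 189.        ]
```

Request:
hand_motion(
  motion=[
    {"finger_gap":92, "pos":[-1, 60, 0], "twist":0.02},
    {"finger_gap":92, "pos":[-2, 120, 0], "twist":0.02},
    {"finger_gap":92, "pos":[-2, 180, 0], "twist":0.02},
    {"finger_gap":92, "pos":[-2, 200, 0], "twist":0.02},
    {"finger_gap":92, "pos":[-2, 200, 0], "twist":0.02},
  ],
)

```text
time: 15.65
tool_pos: [550.4, -45.4, 400.2]
tcp_rot: [-3.141, 0.001, 0.122]
contact_force: [0.2, 0.9, -0.6]
grip_width: 85.3
finger_force: 0.0
```

Request:
hand_motion(
  motion=[
    {"finger_gap":60, "pos":[0, 0, 30]},
    {"finger_gap":40, "pos":[0, 0, 54]},
    {"finger_gap":10, "pos":[0, 0, 54]},
    {"finger_gap":10, "pos":[0, 0, 54]},
    {"finger_gap":10, "pos":[0, 0, 54]},
  ],
)

```text
time: 16.27
tool_pos: [550.5, -44.0, 347.9]
tcp_rot: [3.141, -0.002, 0.125]
contact_force: [0.7, -0.3, 0.2]
grip_width: 44.4
finger_force: 0.0
```

Request:
hand_motion(
  motion=[
    {"finger_gap":10},
    {"finger_gap":10},
    {"finger_gap":10},
    {"finger_gap":10},
  ],
)

```text
time: 16.77
tool_pos: [550.3, -44.5, 346.9]
tcp_rot: [3.141, -0.0, 0.124]
contact_force: [-0.6, 0.3, 1.8]
grip_width: 17.3
finger_force: 30.0
```

Request:
hand_motion(
  motion=[
    {"finger_gap":10, "pos":[0, 0, -12]},
    {"finger_gap":10, "pos":[0, 0, -32]},
    {"finger_gap":10, "pos":[0, 0, -55]},
    {"finger_gap":10, "pos":[0, 0, -75]},
    {"finger_gap":10, "pos":[0, 0, -75]},
  ],
)

```text
time: 17.4
tool_pos: [550.3, -44.4, 422.7]
tcp_rot: [3.141, -0.002, 0.124]
contact_force: [0.6, -0.1, -7.7]
grip_width: 17.3
finger_force: 30.0
```

Request:
hand_motion(
  motion=[
    {"finger_gap":10, "pos":[-1, -25, 0]},
    {"finger_gap":10, "pos":[-3, -55, 0]},
    {"finger_gap":10, "pos":[-4, -88, 0]},
    {"finger_gap":10, "pos":[-6, -118, 0]},
    {"finger_gap":10, "pos":[-7, -141, 0]},
  ],
)

```text
time: 18.02
tool_pos: [525.2, 95.8, 420.1]
tcp_rot: [-3.141, 0.003, 0.125]
contact_force: [-0.0, -0.5, -7.6]
grip_width: 17.4
finger_force: 30.0
```

Request:
hand_motion(
  motion=[
    {"finger_gap":10},
    {"finger_gap":10},
    {"finger_gap":10},
    {"finger_gap":10},
  ],
)

```text
time: 18.52
tool_pos: [526.0, 93.9, 421.5]
tcp_rot: [3.141, 0.0, 0.123]
contact_force: [0.2, 0.3, -7.0]
grip_width: 17.2
finger_force: 30.0
```

```bash
python3 - <<'E'
from fit import *
# hanging: model handles level pail at height z
print(fit(np.arange(-90,0,5),[-.2,-.1,0,.1,.2],(-10,0,10,20),(25,35,45)))
E
```

```text
[(np.int64(-458), np.int64(-30), 0, 10, 45), (np.int64(-457), np.int64(-20), -0.1, 10, 45), (np.int64(-447), np.int64(-25), -0.1, 10, 45), (np.int64(-446), np.int64(-40), 0.1, 10, 45)]
```

Request:
hand_motion(
  motion=[
    {"finger_gap":10, "pos":[0, 0, 12]},
    {"finger_gap":10, "pos":[0, 0, 24]},
    {"finger_gap":10, "pos":[0, 0, 34]},
    {"finger_gap":10, "pos":[0, 0, 38]},
    {"finger_gap":10, "pos":[0, 0, 38]},
  ],
)

```text
time: 19.25
tool_pos: [525.9, 94.6, 383.4]
tcp_rot: [3.142, 0.001, 0.124]
contact_force: [-0.6, 0.8, -7.2]
grip_width: 17.0
finger_force: 30.0
```

Request:
hand_motion(
  motion=[
    {"finger_gap":10, "pos":[0, -8, 3]},
    {"finger_gap":10, "pos":[0, -16, 6]},
    {"finger_gap":10, "pos":[0, -25, 9]},
    {"finger_gap":10, "pos":[0, -34, 12]},
    {"finger_gap":10, "pos":[0, -34, 12]},
  ],
)

```text
time: 19.88
tool_pos: [522.7, 130.3, 376.6]
tcp_rot: [-3.139, -0.012, 0.125]
contact_force: [-0.2, 5.1, 14.7]
grip_width: 17.1
finger_force: 30.0
```

```bash
python3 - <<'E'
from fit import *
print(fit(np.arange(-70,10,5),np.arange(0,.7,.1),(0,10,20),(0,8,20,38)))
E
```

```text
[(np.int64(-803), np.int64(-30), np.float64(0.3), 10, 0), (np.int64(-799), np.int64(-35), np.float64(0.4), 10, 0), (np.int64(-798), np.int64(-45), np.float64(0.5), 10, 0), (np.int64(-794), np.int64(-40), np.float64(0.5), 10, 0)]
```

Request:
hand_motion(
  motion=[
    {"finger_gap":10, "pos":[0, -10, -2]},
    {"finger_gap":10, "pos":[0, -20, -1]},
    {"finger_gap":10, "pos":[0, -32, 2]},
    {"finger_gap":10, "pos":[0, -32, 2]},
  ],
)

```text
time: 20.48
tool_pos: [517.9, 161.2, 369.8]
tcp_rot: [-3.141, -0.002, 0.125]
contact_force: [3.5, -1.0, 4.1]
grip_width: 17.2
finger_force: 30.0
```

Request:
hand_motion(
  motion=[
    {"finger_gap":50},
    {"finger_gap":50},
    {"finger_gap":50},
    {"finger_gap":50},
  ],
)

```text
time: 20.98
tool_pos: [517.6, 160.0, 369.5]
tcp_rot: [-3.141, 0.001, 0.124]
contact_force: [-0.7, -0.6, 0.1]
grip_width: 49.0
finger_force: 0.0
```

Request:
hand_motion(
  motion=[
    {"finger_gap":50, "pos":[0, 0, -40]},
    {"finger_gap":50, "pos":[0, 0, -60]},
    {"finger_gap":50, "pos":[0, 0, -60]},
  ],
)

```text
time: 21.35
tool_pos: [517.8, 160.1, 431.0]
tcp_rot: [-3.141, -0.003, 0.124]
contact_force: [0.5, -0.7, 0.4]
grip_width: 50.3
finger_force: 0.0
```

```bash
python3 - <<'E'
from fit import *
print(fit(np.arange(-70,10,4),np.arange(0,.7,.05),(0,5,10,15),(0,8)))
s=snap('side','side6');t=snap('top','top6')
a=s['color'][135:255,195:315,::-1]; b=t['color'][155:275,205:325,::-1]
cv2.imwrite('pics/z6.png',np.hstack([cv2.resize(i,(400,400),interpolation=2) for i in(a,b)]))
E
```

```text
[(np.int64(-849), np.int64(-38), np.float64(0.35), 0, 0), (np.int64(-847), np.int64(-38), np.float64(0.35), 5, 0), (np.int64(-847), np.int64(-34), np.float64(0.35), 5, 0), (np.int64(-844), np.int64(-42), np.float64(0.4), 5, 0)]
```

View pics/z6.png

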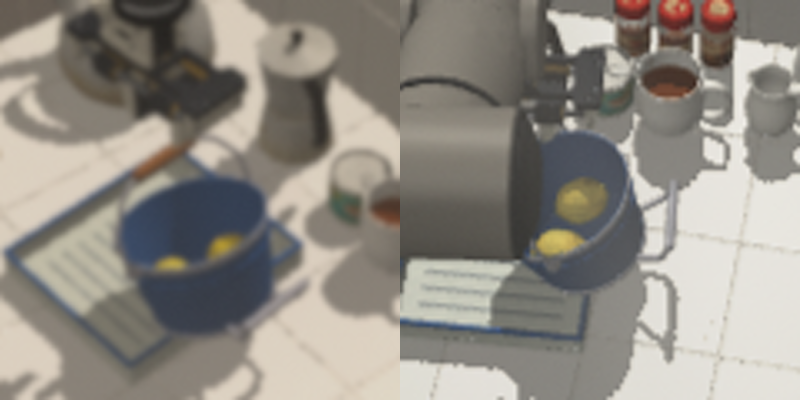

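The pail now rests tilted, with its foot across the tray rim, the lemons inside and the bail leaning forward. The bar shows at side (265.5,234) to (286.5,220) and top (285.4,231.5) to (286.9,209.6).

```bash
python3 - <<'E'
from h import *
s=vision.capture('side');t=vision.capture('top')
a=tri(s,(286.5,219.9),t,(286.9,209.6));b=tri(s,(265.5,234),t,(285.4,231.5));print(a.round(),b.round(),((a+b)/2).round(),np.linalg.norm(a-b),np.degrees(np.arctan2(*(a-b)[1::-1])))
# refine pixels: bar bright line on top view: print brightness profile along rows 215..230 around col 286
im=t['color'].astype(int)
for r in (214,220,226): print(r,im[r,276:296].sum(1)//3)
# model prediction: edge u=-38,th .37, z0 8
T=np.array([514.5,194]);ey=np.array([-.113,.994])
for th,u in((.35,-36),(.4,-40)):
    X=-181*np.cos(th)+38*np.sin(th);Z=181*np.sin(th)+38*np.cos(th)+8;w=T+ey*(u+X);print('model',w,Z,proj(t,[*w,Z]),proj(s,[*w,Z]))
E
```

```text
[586.   4.  99.] [480. -10. 113.] [533.  -3. 106.] 107.21202504485365 7.425289748973689
214 [203 221 222 222 205 201 175 152 120 150 174 150 178 218 225 225 225 226
 226 226]
220 [ 85 113 182 217 222 222 223 223 204 169 163 151 211 224 224 225 225 225
 226 226]
226 [ 87  98 135 208 223 223 223 224 183 171 152 174 216 223 223 221 220 222
 215 204]
model [536.30858691   2.16163372] 105.7606662376371 [284.95515676 219.40512003] [276.02468674 225.46937115]
model [536.18629815   3.23734195] 113.48503772997537 [284.67352492 218.29138372] [275.79506196 223.89077696]
```

Request:
hand_motion(
  motion=[
    {"finger_gap":28, "pos":[-1, 55, 0]},
    {"finger_gap":28, "pos":[-2, 110, 0]},
    {"finger_gap":28, "pos":[-3, 163, 0]},
    {"finger_gap":28, "pos":[-3, 163, 0]},
    {"finger_gap":28, "pos":[-3, 163, 0]},
  ],
)

```text
time: 22.28
tool_pos: [534.8, -1.9, 429.2]
tcp_rot: [-3.141, 0.001, 0.123]
contact_force: [-0.7, 0.5, 0.1]
grip_width: 27.9
finger_force: 0.0
```

Request:
hand_motion(
  motion=[
    {"finger_gap":28, "pos":[0, 0, 50]},
    {"finger_gap":28, "pos":[0, 0, 100]},
    {"finger_gap":28, "pos":[0, 0, 130]},
    {"finger_gap":28, "pos":[0, 0, 140]},
    {"finger_gap":28, "pos":[0, 0, 140]},
  ],
)

```text
time: 22.9
tool_pos: [535.1, -1.2, 289.9]
tcp_rot: [-3.142, 0.0, 0.125]
contact_force: [-0.6, 0.2, -0.2]
grip_width: 27.9
finger_force: 0.0
```

```bash
python3 - <<'E'
from h import *
t=vision.capture('top');o=bot.get_obs();p=np.array(o['tool_pos']);print(p,proj(t,p-[0,0,178]))
s=vision.capture('side');print(proj(s,p-[0,0,178]))
E
```

```text
[535.30106193  -1.43939914 290.6779563 ] [285.8454748 218.7933499]
[276.43170823 224.9635653 ]
```

Request:
hand_motion(
  motion=[
    {"finger_gap":28, "pos":[0, 0, 5]},
    {"finger_gap":28, "pos":[0, 0, 9]},
    {"finger_gap":28, "pos":[0, 0, 9]},
  ],
)

```text
time: 23.38
tool_pos: [534.8, -2.1, 280.5]
tcp_rot: [-3.142, 0.0, 0.124]
contact_force: [-0.2, 0.1, 0.0]
grip_width: 27.8
finger_force: 0.0
```

Request:
hand_motion(
  motion=[
    {"finger_gap":28, "pos":[0, 0, 3]},
    {"finger_gap":28, "pos":[0, 0, 3]},
  ],
)

```text
time: 23.62
tool_pos: [535.1, -2.4, 277.9]
tcp_rot: [3.141, -0.001, 0.124]
contact_force: [1.2, -1.5, 2.1]
grip_width: 28.4
finger_force: 1.2
```

Request:
hand_motion(
  motion=[
    {"finger_gap":5},
    {"finger_gap":5},
    {"finger_gap":5},
    {"finger_gap":5},
  ],
)

```text
time: 24.12
tool_pos: [534.8, -2.1, 277.5]
tcp_rot: [3.141, 0.001, 0.124]
contact_force: [0.9, -2.3, -1.8]
grip_width: 10.8
finger_force: 30.0
```

Request:
hand_motion(
  motion=[
    {"finger_gap":5, "pos":[0, -6, -8]},
    {"finger_gap":5, "pos":[0, -12, -16]},
    {"finger_gap":5, "pos":[0, -20, -25]},
    {"finger_gap":5, "pos":[0, -28, -35]},
    {"finger_gap":5, "pos":[0, -28, -35]},
  ],
)

```text
time: 24.75
tool_pos: [531.5, 26.6, 313.8]
tcp_rot: [3.141, -0.002, 0.125]
contact_force: [0.3, -3.6, -0.7]
grip_width: 10.8
finger_force: 30.0
```

```bash
python3 - <<'E'
from fit import *
print(fit(np.arange(-70,10,6),np.arange(0,1.2,.1),(0,10),(0,8,20)))
E
```

```text
[(np.int64(-578), np.int64(-10), np.float64(0.3), 0, 8), (np.int64(-573), np.int64(-28), np.float64(0.5), 0, 8), (np.int64(-573), np.int64(-16), np.float64(0.4), 10, 0), (np.int64(-573), np.int64(2), np.float64(0.2), 0, 8)]
```

Request:
hand_motion(
  motion=[
    {"finger_gap":5, "pos":[0, -7, -10]},
    {"finger_gap":5, "pos":[0, -14, -18]},
    {"finger_gap":5, "pos":[0, -22, -24]},
    {"finger_gap":5, "pos":[0, -28, -28]},
    {"finger_gap":5, "pos":[0, -28, -28]},
  ],
)

```text
time: 25.48
tool_pos: [528.1, 53.8, 341.5]
tcp_rot: [3.141, -0.002, 0.125]
contact_force: [-0.6, -3.4, 1.1]
grip_width: 10.7
finger_force: 30.0
```

```bash
python3 - <<'E'
from fit import *
s=snap('side','side7');t=snap('top','top7')
print(fit(np.arange(-70,10,6),np.arange(0,1.2,.1),(0,10),(8,20)))
a=s['color'][135:255,195:315,::-1]; b=t['color'][155:275,205:325,::-1]
cv2.imwrite('pics/z7.png',np.hstack([cv2.resize(i,(400,400),interpolation=2) for i in(a,b)]))
E
```

```text
[(np.int64(-833), np.int64(-34), np.float64(0.8), 0, 20), (np.int64(-831), np.int64(-28), np.float64(0.7), 0, 20), (np.int64(-830), np.int64(-28), np.float64(0.8), 10, 8), (np.int64(-826), np.int64(-40), np.float64(0.8), 0, 20)]
```

View pics/z7.png

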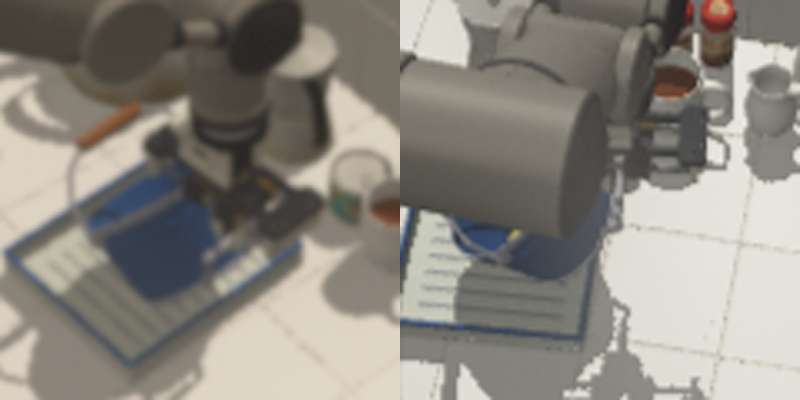

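Side crop: the pail is held by its bar and tilted about 0.8 rad over the tray, lemons still inside. I'll keep lifting, and check by numbers from here because the picture allowance is used up.

Request:
hand_motion(
  motion=[
    {"finger_gap":5, "pos":[0, -10, -8]},
    {"finger_gap":5, "pos":[0, -20, -16]},
    {"finger_gap":5, "pos":[0, -30, -24]},
    {"finger_gap":5, "pos":[0, -40, -32]},
    {"finger_gap":5, "pos":[0, -45, -40]},
  ],
)

```text
time: 26.3
tool_pos: [522.1, 99.2, 380.8]
tcp_rot: [-3.141, 0.001, 0.125]
contact_force: [-0.1, 1.2, -7.0]
grip_width: 10.9
finger_force: 30.0
```

Request:
hand_motion(
  motion=[
    {"finger_gap":5, "pos":[0, -5, -10]},
    {"finger_gap":5, "pos":[0, -10, -20]},
    {"finger_gap":5, "pos":[0, -15, -30]},
    {"finger_gap":5, "pos":[0, -18, -38]},
    {"finger_gap":5, "pos":[0, -18, -38]},
  ],
)

```text
time: 26.92
tool_pos: [520.2, 116.1, 419.5]
tcp_rot: [3.141, -0.001, 0.124]
contact_force: [-0.2, 0.6, -5.3]
grip_width: 10.7
finger_force: 29.5
```

```bash
cat > lem.py <<'E'
from fit import *
def lem(z=36):
    for n in('side','top'):
        c=vision.capture(n); im=c['color'].astype(int); r,g,b=im[...,0],im[...,1],im[...,2]
        m=((r-b>60)&(g-b>45)&(r>110)).astype(np.uint8); k,l,st,ce=cv2.connectedComponentsWithStats(m)
        for i in range(1,k):
            w=ray(c,ce[i],z)
            if st[i,4]>12 and 350<w[0]<760 and -400<w[1]<380:
                d=w[:2]-[514.5,194]; print(n,'area',st[i,4],'px',ce[i].round(),'tray x,y',round(d@[.994,.113]),round(d@[-.113,.994]))
E
python3 - <<'E'
from lem import *
lem(); print(fit(np.arange(-150,10,10),np.arange(.8,2,.1),(0,),(8,30,60,90)))
E
```

```text
[(np.int64(-822), np.int64(-90), np.float64(1.4), 0, 30), (np.int64(-818), np.int64(-80), np.float64(1.3), 0, 30), (np.int64(-814), np.int64(-100), np.float64(1.4), 0, 30), (np.int64(-814), np.int64(-100), np.float64(1.5), 0, 30)]
```

Request:
hand_motion(
  motion=[
    {"finger_gap":5},
    {"finger_gap":5},
    {"finger_gap":5},
    {"finger_gap":5},
  ],
)

```text
time: 27.62
tool_pos: [520.2, 116.1, 418.7]
tcp_rot: [3.142, 0.0, 0.124]
contact_force: [0.1, -0.3, -6.6]
grip_width: 8.3
finger_force: 25.9
```

```bash
sed -i 's/r-b>60)&(g-b>45)&(r>110)/r-b>35)\&(g-b>25)\&(r>70)/' lem.py; python3 - <<'E'
from lem import *
lem(); print(fit(np.arange(-150,10,10),np.arange(.8,2.1,.1),(0,),(30,50,70,90)))
E
```

```text
[(np.int64(-957), np.int64(-130), np.float64(1.5), 0, 50), (np.int64(-955), np.int64(-120), np.float64(1.4), 0, 50), (np.int64(-950), np.int64(-140), np.float64(1.6), 0, 50), (np.int64(-944), np.int64(-140), np.float64(1.7), 0, 50)]
```

Request:
hand_motion(
  motion=[
    {"finger_gap":5, "pos":[0, 0, 12]},
    {"finger_gap":5, "pos":[0, 0, 22]},
    {"finger_gap":5, "pos":[0, 0, 28]},
  ],
)

```text
time: 28.2
tool_pos: [522.2, 117.9, 401.1]
tcp_rot: [-3.138, -0.025, 0.125]
contact_force: [-3.8, 9.4, 47.7]
grip_width: 11.1
finger_force: 30.0
```

```bash
python3 - <<'E'
from lem import *
lem(); print(fit(np.arange(-150,10,8),np.arange(.8,2.1,.1),(0,),(8,20,30,40)))
t=vision.capture('top');print((t['color'][150:260,200:330].max(2)>0).mean())
E
```

```text
[(np.int64(-875), np.int64(-134), np.float64(1.6), 0, 40), (np.int64(-874), np.int64(-126), np.float64(1.5), 0, 40), (np.int64(-867), np.int64(-118), np.float64(1.4), 0, 40), (np.int64(-865), np.int64(-126), np.float64(1.5), 0, 30)]
1.0
```

Request:
hand_motion(
  motion=[
    {"finger_gap":5, "pos":[0, 0, -8]},
    {"finger_gap":5, "pos":[0, 0, -8]},
  ],
)

```text
time: 28.7
tool_pos: [520.5, 116.5, 401.1]
tcp_rot: [-3.141, -0.006, 0.124]
contact_force: [-1.2, 2.8, 15.3]
grip_width: 11.0
finger_force: 30.0
```

Request:
hand_motion(
  motion=[
    {"finger_gap":24},
    {"finger_gap":24},
  ],
)

```text
time: 28.95
tool_pos: [520.1, 116.0, 398.1]
tcp_rot: [3.142, 0.001, 0.124]
contact_force: [-0.3, 0.3, 0.5]
grip_width: 22.6
finger_force: 0.3
```

```bash
python3 - <<'E'
from lem import *
o=bot.get_obs();print(o['tool_pos'],o['contact_force'])
lem(); print(fit(np.arange(-150,10,8),np.arange(.8,2.1,.1),(0,),(8,20,30,40)))
# top view bar bright pixels vs expected tip pixel
E
```

```text
[520.14503149 115.97884387 398.10946652] [-0.27802755  0.25717629  0.52442402]
[(np.int64(-1041), np.int64(-126), np.float64(1.6), 0, 30), (np.int64(-1037), np.int64(-134), np.float64(1.7), 0, 40), (np.int64(-1035), np.int64(-134), np.float64(1.7), 0, 30), (np.int64(-1035), np.int64(-134), np.float64(1.8), 0, 40)]
```

Request:
hand_motion(
  motion=[
    {"finger_gap":30, "pos":[0, 0, 6]},
    {"finger_gap":30, "pos":[0, 0, 12]},
    {"finger_gap":30, "pos":[0, 0, 17]},
    {"finger_gap":30, "pos":[0, 0, 17]},
  ],
)

```text
time: 29.65
tool_pos: [520.7, 116.2, 383.8]
tcp_rot: [3.141, -0.005, 0.124]
contact_force: [-1.2, 1.9, 12.7]
grip_width: 29.9
finger_force: 7.1
```

Request:
hand_motion(
  motion=[
    {"finger_gap":5},
    {"finger_gap":5},
    {"finger_gap":5},
    {"finger_gap":5},
  ],
)

```text
time: 30.15
tool_pos: [520.3, 116.1, 381.9]
tcp_rot: [-3.141, -0.001, 0.124]
contact_force: [-1.0, 1.2, 5.8]
grip_width: 10.9
finger_force: 30.1
```

Request:
hand_motion(
  motion=[
    {"finger_gap":5, "pos":[0, 0, -8]},
    {"finger_gap":5, "pos":[0, 0, -18]},
    {"finger_gap":5, "pos":[0, 0, -30]},
    {"finger_gap":5, "pos":[0, 0, -40]},
    {"finger_gap":5, "pos":[0, 0, -40]},
  ],
)

```text
time: 30.78
tool_pos: [520.3, 116.1, 422.9]
tcp_rot: [3.141, -0.002, 0.124]
contact_force: [0.2, -0.6, -4.7]
grip_width: 11.2
finger_force: 30.0
```

Request:
hand_motion(
  motion=[
    {"finger_gap":5},
    {"finger_gap":5},
    {"finger_gap":5},
  ],
)

```text
time: 31.15
tool_pos: [520.2, 116.1, 421.4]
tcp_rot: [-3.142, 0.0, 0.124]
contact_force: [0.0, 0.3, -5.6]
grip_width: 10.8
finger_force: 30.0
```

```bash
python3 - <<'E'
from lem import *
print(np.mean([(vision.capture('top'),bot.get_obs()['contact_force'])[1] for _ in range(6)],0))
lem(); print(fit(np.arange(-160,10,8),np.arange(.8,2.2,.1),(0,),(20,35,50,65,80)))
E
```

```text
[ 0.59737747 -0.14819105 -5.24159961]
side area 235 px [228. 222.] tray x,y -72 -13
top area 194 px [236. 241.] tray x,y -70 -11
[(np.int64(-958), np.int64(-136), np.float64(1.6), 0, 80), (np.int64(-944), np.int64(-128), np.float64(1.5), 0, 80), (np.int64(-942), np.int64(-120), np.float64(1.4), 0, 80), (np.int64(-939), np.int64(-144), np.float64(1.7), 0, 80)]
```

Request:
hand_motion(
  motion=[
    {"finger_gap":5, "pos":[0, 0, -15]},
    {"finger_gap":5, "pos":[0, 0, -35]},
    {"finger_gap":5, "pos":[0, 0, -50]},
    {"finger_gap":5, "pos":[0, 0, -50]},
  ],
)

```text
time: 32.15
tool_pos: [520.2, 116.1, 473.4]
tcp_rot: [3.141, -0.003, 0.124]
contact_force: [0.5, -0.5, -5.3]
grip_width: 11.0
finger_force: 30.0
```

Request:
hand_motion(
  motion=[
    {"finger_gap":5, "pos":[0, 15, 0]},
    {"finger_gap":5, "pos":[0, 40, 0]},
    {"finger_gap":5, "pos":[0, 70, 0]},
    {"finger_gap":5, "pos":[0, 100, 0]},
    {"finger_gap":5, "pos":[0, 125, 0]},
  ],
)

```text
time: 32.78
tool_pos: [535.6, -10.1, 470.7]
tcp_rot: [3.141, 0.002, 0.123]
contact_force: [0.2, -0.4, -4.5]
grip_width: 10.8
finger_force: 30.0
```

Request:
hand_motion(
  motion=[
    {"finger_gap":5, "pos":[0, 9, 0]},
    {"finger_gap":5, "pos":[0, 9, 0]},
    {"finger_gap":5, "pos":[0, 9, 0]},
  ],
)

```text
time: 33.15
tool_pos: [536.6, -16.3, 471.5]
tcp_rot: [-3.141, 0.0, 0.125]
contact_force: [0.5, -0.3, -6.2]
grip_width: 10.9
finger_force: 30.0
```

```bash
python3 - <<'E'
from lem import *
print(np.mean([(vision.capture('top'),bot.get_obs()['contact_force'])[1] for _ in range(6)],0))
lem(); print(fit(np.arange(-290,-150,8),np.arange(.8,2.2,.1),(0,),(90,110,130,150)))
E
```

```text
[ 0.17037852  0.3879455  -5.21996676]
side area 129 px [245. 207.] tray x,y 22 0
side area 251 px [229. 221.] tray x,y -67 -14
top area 216 px [237. 241.] tray x,y -67 -11
[(np.int64(-1690), np.int64(-266), np.float64(1.6), 0, 130), (np.int64(-1687), np.int64(-274), np.float64(1.7), 0, 150), (np.int64(-1684), np.int64(-258), np.float64(1.5), 0, 130), (np.int64(-1677), np.int64(-274), np.float64(1.7), 0, 130)]
```

Request:
hand_motion(
  motion=[
    {"finger_gap":5, "pos":[0, 15, 10]},
    {"finger_gap":5, "pos":[0, 35, 30]},
    {"finger_gap":5, "pos":[0, 55, 50]},
    {"finger_gap":5, "pos":[0, 70, 70]},
    {"finger_gap":5, "pos":[0, 70, 80]},
  ],
)

```text
time: 34.28
tool_pos: [545.2, -88.1, 389.9]
tcp_rot: [-3.141, 0.002, 0.122]
contact_force: [-0.0, -0.4, -4.3]
grip_width: 10.9
finger_force: 30.1
```

Request:
hand_motion(
  motion=[
    {"finger_gap":5, "pos":[0, 0, 10]},
    {"finger_gap":5, "pos":[0, 0, 17]},
    {"finger_gap":5, "pos":[0, 0, 24]},
    {"finger_gap":5, "pos":[0, 0, 24]},
  ],
)

```text
time: 34.78
tool_pos: [545.4, -86.0, 367.4]
tcp_rot: [-3.141, 0.001, 0.125]
contact_force: [0.1, 0.0, -5.5]
grip_width: 11.0
finger_force: 30.0
```

```bash
python3 - <<'E'
from lem import *
print(np.mean([(vision.capture('top'),bot.get_obs()['contact_force'])[1] for _ in range(6)],0))
lem(); print(fit(np.arange(-370,-280,8),np.arange(.8,2.2,.1),(0,),(0,15,30,45)))
E
```

```text
[-0.05448148  0.12203776 -5.45382605]
side area 197 px [247. 208.] tray x,y 24 -11
side area 252 px [229. 221.] tray x,y -67 -14
top area 168 px [239. 221.] tray x,y 23 -7
top area 216 px [237. 241.] tray x,y -67 -11
[(np.int64(-1562), np.int64(-338), np.float64(1.6), 0, 30), (np.int64(-1558), np.int64(-338), np.float64(1.6), 0, 15), (np.int64(-1546), np.int64(-330), np.float64(1.6), 0, 15), (np.int64(-1544), np.int64(-330), np.float64(1.5), 0, 15)]
```

Request:
hand_motion(
  motion=[
    {"finger_gap":5, "pos":[0, 8, 7]},
    {"finger_gap":5, "pos":[0, 18, 13]},
    {"finger_gap":5, "pos":[0, 28, 18]},
    {"finger_gap":5, "pos":[0, 36, 21]},
    {"finger_gap":5, "pos":[0, 36, 21]},
  ],
)

```text
time: 35.9
tool_pos: [551.0, -125.1, 350.7]
tcp_rot: [3.134, -0.009, 0.122]
contact_force: [-1.0, -6.7, 16.3]
grip_width: 10.8
finger_force: 30.0
```

```bash
python3 - <<'E'
from fit import *
print(fit(np.arange(-380,-280,8),np.arange(.8,2.,.1),(0,),(0,8,16)))
E
```

```text
[(np.int64(-1390), np.int64(-364), np.float64(1.6), 0, 16), (np.int64(-1385), np.int64(-364), np.float64(1.6), 0, 0), (np.int64(-1385), np.int64(-364), np.float64(1.6), 0, 8), (np.int64(-1366), np.int64(-356), np.float64(1.6), 0, 0)]
```

Request:
hand_motion(
  motion=[
    {"finger_gap":5, "pos":[0, 15, 0]},
    {"finger_gap":5, "pos":[0, 30, 0]},
    {"finger_gap":5, "pos":[0, 45, 1]},
    {"finger_gap":5, "pos":[0, 60, 2]},
    {"finger_gap":5, "pos":[0, 73, 4]},
  ],
)

```text
time: 36.62
tool_pos: [560.3, -196.2, 348.9]
tcp_rot: [3.135, -0.011, 0.123]
contact_force: [-1.0, 0.3, 30.2]
grip_width: 10.8
finger_force: 41.0
```

```bash
python3 - <<'E'
from fit import *
print(fit(np.arange(-460,-320,8),np.arange(.4,2.,.1),(0,),(0,8,16)))
E
```

```text
[(np.int64(-1673), np.int64(-364), np.float64(1.2), 0, 0), (np.int64(-1670), np.int64(-364), np.float64(1.2), 0, 8), (np.int64(-1638), np.int64(-372), np.float64(1.3), 0, 8), (np.int64(-1637), np.int64(-372), np.float64(1.2), 0, 16)]
```

Request:
hand_motion(
  motion=[
    {"finger_gap":5, "pos":[0, 15, 1]},
    {"finger_gap":5, "pos":[0, 30, 4]},
    {"finger_gap":5, "pos":[0, 44, 10]},
    {"finger_gap":5, "pos":[0, 57, 17]},
    {"finger_gap":5, "pos":[0, 68, 24]},
  ],
)

```text
time: 37.35
tool_pos: [568.3, -265.9, 323.1]
tcp_rot: [3.131, -0.009, 0.123]
contact_force: [1.1, -9.6, 16.7]
grip_width: 11.0
finger_force: 30.0
```

```bash
python3 - <<'E'
from fit import *
print(fit(np.arange(-460,-320,8),np.arange(.2,2.,.1),(0,),(0,8,16)))
E
```

```text
[(np.int64(-1760), np.int64(-380), np.float64(0.9), 0, 0), (np.int64(-1738), np.int64(-380), np.float64(0.9), 0, 8), (np.int64(-1735), np.int64(-388), np.float64(1.0), 0, 8), (np.int64(-1734), np.int64(-388), np.float64(1.0), 0, 0)]
```

Request:
hand_motion(
  motion=[
    {"finger_gap":5, "pos":[0, 10, 6]},
    {"finger_gap":5, "pos":[0, 19, 12]},
    {"finger_gap":5, "pos":[0, 28, 19]},
    {"finger_gap":5, "pos":[0, 36, 26]},
    {"finger_gap":5, "pos":[0, 36, 26]},
  ],
)

```text
time: 38.08
tool_pos: [572.2, -302.1, 295.4]
tcp_rot: [3.132, -0.006, 0.122]
contact_force: [1.5, -9.9, 10.9]
grip_width: 10.9
finger_force: 30.0
```

```bash
python3 - <<'E'
from fit import *
print(fit(np.arange(-460,-320,8),np.arange(.2,2.,.1),(0,),(0,8,16)))
E
```

```text
[(np.int64(-1435), np.int64(-380), np.float64(0.7), 0, 0), (np.int64(-1426), np.int64(-388), np.float64(0.8), 0, 0), (np.int64(-1425), np.int64(-388), np.float64(0.7), 0, 0), (np.int64(-1410), np.int64(-396), np.float64(0.8), 0, 0)]
```

Request:
hand_motion(
  motion=[
    {"finger_gap":5, "pos":[0, 5, 4]},
    {"finger_gap":5, "pos":[0, 9, 8]},
    {"finger_gap":5, "pos":[0, 9, 8]},
    {"finger_gap":40, "pos":[0, 9, 8]},
    {"finger_gap":40, "pos":[0, 9, 8]},
  ],
)

```text
time: 38.8
tool_pos: [573.0, -309.5, 286.2]
tcp_rot: [3.136, -0.003, 0.123]
contact_force: [0.9, -4.8, 0.6]
grip_width: 26.6
finger_force: 3.1
```

Request:
hand_motion(
  motion=[
    {"finger_gap":40, "pos":[0, 10, -2]},
    {"finger_gap":40, "pos":[0, 20, -4]},
    {"finger_gap":40, "pos":[0, 30, -6]},
    {"finger_gap":40, "pos":[0, 40, -8]},
    {"finger_gap":40, "pos":[0, 50, -10]},
  ],
)

```text
time: 39.42
tool_pos: [579.1, -356.8, 294.7]
tcp_rot: [-3.141, 0.0, 0.124]
contact_force: [0.1, 0.7, -1.1]
grip_width: 39.8
finger_force: 0.0
```

Request:
hand_motion(
  motion=[
    {"finger_gap":40, "pos":[0, 10, 0]},
    {"finger_gap":40, "pos":[0, 20, 0]},
    {"finger_gap":40, "pos":[0, 30, 0]},
    {"finger_gap":40, "pos":[0, 30, 0]},
  ],
)

```text
time: 39.92
tool_pos: [582.7, -386.8, 294.5]
tcp_rot: [3.142, -0.0, 0.123]
contact_force: [-0.4, -0.2, 0.3]
grip_width: 39.7
finger_force: 0.0
```

```bash
python3 - <<'E'
from lem import *
print(fit(np.arange(-480,-320,8),np.arange(0,1.2,.1),(-10,0,10),(0,)))
lem()
E
```

```text
[(np.int64(-1692), np.int64(-368), np.float64(0.0), -10, 0), (np.int64(-1636), np.int64(-376), np.float64(0.0), -10, 0), (np.int64(-1619), np.int64(-376), np.float64(0.1), -10, 0), (np.int64(-1600), np.int64(-368), np.float64(0.0), 0, 0)]
side area 254 px [230. 221.] tray x,y -67 -14
side area 48 px [318. 247.] tray x,y 75 -326
top area 168 px [239. 221.] tray x,y 23 -7
top area 132 px [234. 240.] tray x,y -63 -1
```

Request:
hand_motion(
  motion=[
    {"finger_gap":40, "pos":[0, 0, -50]},
    {"finger_gap":40, "pos":[0, 0, -100]},
    {"finger_gap":40, "pos":[0, 0, -100]},
    {"finger_gap":40, "pos":[0, 0, -100]},
  ],
)

```text
time: 40.62
tool_pos: [582.7, -385.6, 394.2]
tcp_rot: [-3.141, 0.001, 0.124]
contact_force: [0.4, -0.1, -0.7]
grip_width: 40.0
finger_force: 0.0
```

```bash
python3 - <<'E'
from lem import *
print(fit(np.arange(-400,-340,4),np.arange(-.2,.4,.05),(-15,-10,-5,0),(0,)))
lem()
E
```

```text
[(np.int64(-2102), np.int64(-364), np.float64(-0.05), -15, 0), (np.int64(-2090), np.int64(-360), np.float64(-0.1), -15, 0), (np.int64(-2086), np.int64(-356), np.float64(-0.15), -10, 0), (np.int64(-2085), np.int64(-368), np.float64(-0.05), -15, 0)]
side area 116 px [248. 210.] tray x,y 20 -24
side area 254 px [230. 221.] tray x,y -67 -14
side area 66 px [320. 244.] tray x,y 90 -326
top area 168 px [238. 221.] tray x,y 23 -7
top area 92 px [233. 239.] tray x,y -61 5
```

```bash
python3 -c "
from plant import bot
print(bot.close_job())"
```

```text
the job is handed in; nothing more can be done
None
```

I handed the job in at about 41 s: by my last camera check both lemons lie in the tray and the empty pail stands upright on the worktop, clear of it. The verdict was not shown; two things I did not check at the end are whether the other items stayed put and the small gap beside the sardine tin.

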